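# Slide the tall mill home into the table organiser

## Task

Tidy the table: with the fingertips, push the taller of the two dark wooden mills along the table into the open-fronted bay of the wooden organiser, all the way in until its foot is up against the bay's back wall. Push gently and low on its foot so that it slides upright; do not pinch it, lift it or tip it, and leave everything else where it stands.

Things in the scene. Friction and masses are not known exactly. Their poses are not given: they have to be found in the camera images.
- tall_mill: tall round turned pepper mill, dark wood, 205 mm high, 0.2 to 0.4 kg: foot a plain cylinder 56 mm in diameter and 30 mm high, tapering to a waist 32 mm thick from 58 to 130 mm height, head 42 mm. Origin at the centre of its underside, z up. It slides on the table; pushed above its foot it tends to tip. Starts 16 to 36 cm out from the bay's mouth.
- organiser: light wooden organiser, fixed, its mouth towards the robot's left. Its bay, 110 mm wide (y) and 90 deep (x), has no floor and no front; side and back walls 35 mm high, 12 thick. Origin on the table at the bay's centre, x points into the bay: mouth at x = -45 mm, back wall's face at +45, side walls' faces at y = +55 and -55. Tall mill fully home: its centre at x = +17. At y +67 to +169 a compartment 50 mm high holds the jar.
- short_mill: the short mill, same shape and wood, 125 mm high, foot 50 mm diameter; origin at the centre of its underside; leave alone. It stands 14 to 20 cm from the tall mill, nearer the robot or farther.
- tiffin: three-tier stainless tiffin carrier with side clips and bail handle, 134 mm diameter, 232 mm high; origin at centre of underside; leave alone
- lunchbox: blue plastic lunchbox with snap lid, 126 x 176 mm, 64 mm high; origin at centre of underside; leave alone
- spoon: steel spoon lying flat, nearest the robot, 150 mm long; leave alone
- bowl: green melamine bowl, 130 mm diameter, 55 mm high; origin at centre of underside; leave alone
- jar: glass jar with steel lid, 60 mm diameter, 85 mm high, standing in the organiser's compartment; origin at centre of underside; leave alone
- tumbler: steel tumbler, 70 mm diameter, 100 mm high; origin at centre of underside; leave alone
Not all that is in view belongs to the job. Leave any white look-alike of the tall_mill alone.

How it is judged:
On the way:
1. the fingers are pushing the tall mill in through the mouth of the bay (contact force between the fingers and tall_mill above 0.1 N and x of tall_mill in the frame of organiser between -0.05 and 0.03 m and y of tall_mill in the frame of organiser between -0.035 and 0.035 m and angle between tall_mill's own z axis and vertical below 0.2 rad), for 0.05 s.
At the end, for the whole second after the job is handed in: the tall mill stands upright (within 3 degrees) and at rest on the table inside the bay, its foot within 14 mm of the back wall; every other thing is within 25 mm of where it was (x of tall_mill in the frame of organiser between 0.003 and 0.03 m and y of tall_mill in the frame of organiser between -0.035 and 0.035 m and angle between tall_mill's own z axis and vertical below 0.05 rad and height (world z) of tall_mill below 0.005 m and linear speed of tall_mill below 0.01 m/s and distance of each of short_mill, tiffin, lunchbox, spoon, bowl, jar, tumbler from where it was at the start of the episode below 0.025 m); the robot touches nothing.
It fails at once if the tall mill is tipped by more than 17 degrees (angle between tall_mill's own z axis and vertical above 0.3 rad).
It fails at once if the tall mill is lifted off the table (height (world z) of tall_mill above 0.012 m).
It fails at once if the tall mill is pinched or rammed (more than 30 N from the fingers) (contact force between the fingers and tall_mill above 30 N).
It fails at once if another thing is shoved by more than 25 mm (distance of any of short_mill, tiffin, lunchbox, spoon, bowl, jar, tumbler from where it was at the start of the episode above 0.025 m).
It also fails if it takes over 64 s, if anything falls off the work surface, if the arm or the gripper's body presses on something with over 40 N, if the wrist force passes 120 N, or if a joint passes its speed limit or range.

## Robot

A 6-joint arm with a two-finger parallel gripper is mounted at the origin on the work surface. World frame = base frame: x ahead of the robot, y to its left, z up, the work surface at z = 0. Lengths are in m, angles in rad, forces in N, time in s.
With the tool pointing down it reaches from about 0.35 to 0.975 m from the base axis. Payload 7.1 kg.
Tool frame: the origin (TCP) lies midway between the tips of the shut fingers; the grasp point (between the pads) lies 19 mm behind it; z points along the fingers, y is the line along which they close (so a half turn about z gives the same grasp; the last joint's range is limited). The gripper opens to 88 mm and grips with 3 to 60 N. Pads are 20 mm wide; open, the fingers measure 115 mm over their backs; the gripper's body (75 mm by 178 mm) begins 61 mm behind the grasp point.
Start: joints at [1.204, 0.423, 1.63, -0, 1.089, -0.019], TCP at [0.213, 0.588, 0.223] pointing down, gripper open.
Joint ranges: [-3, 3], [-0.9, 2.11], [0.09, 2.58], [-1.31, 4.45], [0.11, 2.69], [-2.54, 2.54]. Speed limits (rad/s): [2.39, 2.39, 3.01, 3.14, 3.14, 3.14].

## Interface

Orientations are given as a unit quaternion [w, x, y, z].
In Python, from station import move_pose, movel, movej, command_gripper, wait, inverse_kinematics, read_camera, camera_info, MotionError, job_done, get_time, get_joint_pos, get_qvel, get_effort, get_tcp_pos, get_ee_rot, get_ft_force, get_ft_torque, get_grip_width, get_finger_force gives the robot as it stands. Calls block until the motion is done:
- move_pose(position, orientation): joint-space move of the TCP to a pose.
- movel(position, frame=None, v=0.15, until_force=None): straight line of the TCP; frame=None keeps the orientation; v is the mean speed in m/s. With until_force (N) it stops when the force on the tool has changed by that much, and returns True; else False.
- movej(angles): joint-space move.
- command_gripper(opening): opening from 0.0 (shut) to 1.0 (fully open); the grip force is fixed at half the most; returns when the fingers have stopped.
- wait(seconds).
- inverse_kinematics(position, orientation): joint angles nearest the present ones, or None.
- read_camera(name): name is "scene" or "top" or "wrist"; returns the picture (480x640x3 uint8, red, green, blue); there is no depth.
- camera_info(name): a dict with "intrinsics" (3x3 intrinsics, pixels), "dist" ([k1, k2, p1, p2, k3] as OpenCV has them; the pictures are not rectified), "T" (4x4, takes a point from camera to world coordinates); the wrist camera has in their place "tool_from_camera" (4x4, takes a point from camera to tool coordinates, whose origin is the TCP and whose axes are the flange's). Camera axes: x right, y up, looking along -z (the intrinsics and any distortion apply to the point x, -y, -z); pixel columns grow to the right and rows downward; lengths in m; the calibration is good to about 2 mm. A picture is of the moment at which its call begins: read the wrist's pose just before it. camera_info takes no time and is no camera call.
A pose or a line that the arm cannot do raises MotionError and nothing moves.
- job_done(): hands the job in; it is judged then, once.
Readings, each from a call of its own:
- get_time(): time.
- get_joint_pos(): joint angles.
- get_qvel(): joint speeds.
- get_effort(): joint torques, N m.
- get_tcp_pos(): TCP position.
- get_ee_rot(): TCP orientation.
- get_ft_force(): force on the tool from outside, world axes, zero at the start.
- get_ft_torque(): the same for the moment, N m.
- get_grip_width(): opening from 0.0 (shut) to 1.0 (fully open).
- get_finger_force(): force on a finger pad.
Only numpy, scipy, OpenCV 4.12 (cv2) and the standard library are available. Lean on these libraries where they do the work, as an engineer would, in place of code of your own. Each camera call takes 0.05 s, during which the arm holds its last target. There are 200 camera calls.

## Working session

There is one attempt and no reset: what is moved stays moved. The work goes in short steps, each a Python script; the robot and the scene stay as the last script left them, time stands still between calls to the robot, and variables do not carry over. Pictures are saved under pics/ and viewed, at most 12 in all, crops included, and the job is handed in when it is done.

```bash
mkdir -p pics; python3 - <<'E'
from station import *
import cv2, numpy as np
for n in("top","scene"):
    cv2.imwrite(f"pics/{n}0.png",read_camera(n)[:,:,::-1]); i=camera_info(n); print(n,np.round(i["intrinsics"],1).tolist(),i["dist"],np.round(i["T"],4).tolist())
print(get_ee_rot(),get_tcp_pos(),get_time())
E
```

```text
top [[492.6, 0.0, 324.5], [0.0, 492.6, 241.0], [0.0, 0.0, 1.0]] [-0.0592162  0.         0.         0.         0.       ] [[-0.0049, 0.9827, -0.1854, 0.3018], [-1.0, -0.0043, 0.0036, 0.0578], [0.0028, 0.1854, 0.9827, 1.1892], [0.0, 0.0, 0.0, 1.0]]
scene [[477.1, 0.0, 318.6], [0.0, 477.1, 243.1], [0.0, 0.0, 1.0]] [-0.08246952  0.          0.          0.          0.        ] [[-0.3353, -0.6621, 0.6703, 1.3015], [0.942, -0.2483, 0.226, 0.2953], [0.0168, 0.7071, 0.7069, 0.8645], [0.0, 0.0, 0.0, 1.0]]
[-1.13075633e-04  1.73003314e-01  9.84921015e-01 -6.59757376e-04] [0.21282108 0.58714877 0.22198837] 0.1
```

View pics/top0.png

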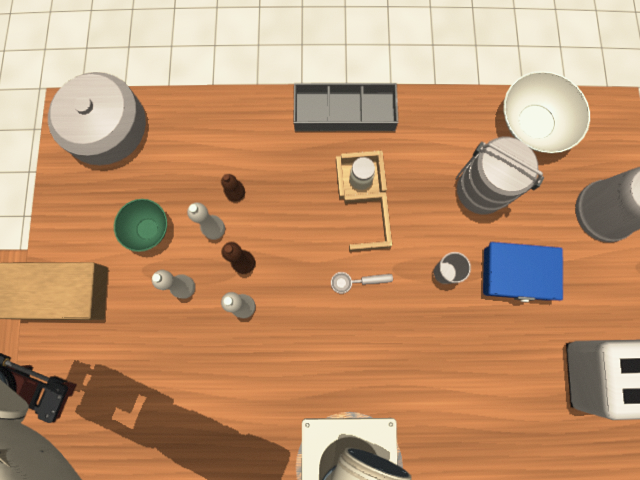

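View pics/scene0.png

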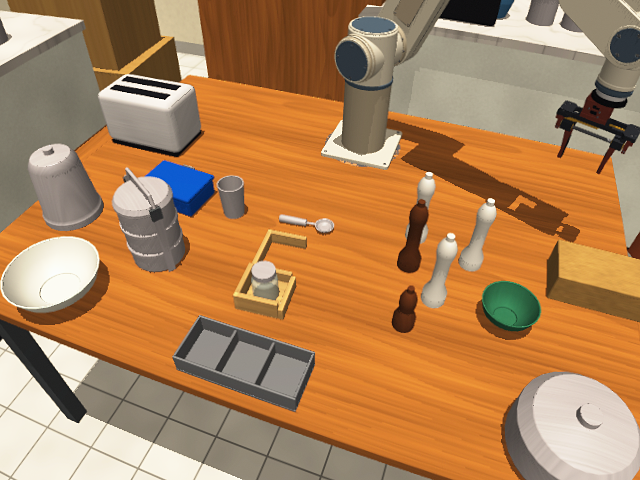

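Candidates in the top view are two dark mills at (238,257) and (233,187), plus white look-alikes at (206,222), (173,284) and (238,305). In the scene view, the dark mill at (411,235) is clearly taller than the one at (404,310). The tall one is therefore the mill nearer the robot, at top (238,257). I'll confirm this in one enlarged crop and take the organiser corners from it too.

```bash
cat > h.py <<'E'
from station import *
import cv2, numpy as np
def ray(n,uv):
    i=camera_info(n); p=cv2.undistortPoints(np.array(uv,float).reshape(-1,1,2),np.array(i["intrinsics"]),np.array(i["dist"])).reshape(-1,2)
    T=np.array(i["T"]); d=np.c_[p[:,0],-p[:,1],-np.ones(len(p))]@T[:3,:3].T
    return T[:3,3],d
def onplane(n,uv,z):
    o,d=ray(n,uv); return o+d*((z-o[2])/d[:,2])[:,None]
def proj(n,P):
    i=camera_info(n);T=np.array(i["T"]);q=(np.array(P,float)-T[:3,3])@T[:3,:3]*[1,-1,-1]
    return cv2.projectPoints(q,np.zeros(3),np.zeros(3),np.array(i["intrinsics"]),np.array(i["dist"]))[0].reshape(-1,2)
def dark(im):
    h=cv2.cvtColor(im,cv2.COLOR_RGB2HSV); return ((h[...,2]<115)&(h[...,1]>110)&((h[...,0]<12)|(h[...,0]>170))).astype(np.uint8)
E
python3 - <<'E'
from h import *
t=cv2.imread("pics/top0.png");s=cv2.imread("pics/scene0.png")
a=cv2.resize(t[140:260,210:400],None,fx=4,fy=4,interpolation=cv2.INTER_CUBIC)[:, :]
cv2.imwrite("pics/c1.png",a)
cv2.imwrite("pics/c2.png",np.hstack([cv2.resize(t[230:285,210:275],(400,338),interpolation=cv2.INTER_CUBIC),cv2.resize(s[190:340,380:480],(367,550))[:338] if 0 else cv2.resize(s[195:340,380:500],(400,338))]))
for n,im in(("top",t),("scene",s)):
    m=dark(im[:,:,::-1].copy()); k,l,st,c=cv2.connectedComponentsWithStats(m)
    for j in range(1,k):
        if 100<st[j,4]<4000: print(n,st[j],c[j].round(1))
E
```

```text
top [221 174  24  28 345] [232.4 187.7]
top [222 242  33  32 494] [237.9 257.6]
top [ 10 372  28  32 425] [ 24.4 386.6]
top [ 53 381  24  42 202] [ 66.3 396.1]
scene [579  93  35  32 517] [595.5 111. ]
scene [557 129  16  29 128] [564.1 141.8]
scene [596 147  19  27 132] [605.1 159.1]
scene [ 397  201   31   72 1142] [413.  239.5]
scene [627 232  13  27 199] [634.9 247.7]
scene [392 288  25  45 773] [404.9 311.9]
```

View pics/c1.png

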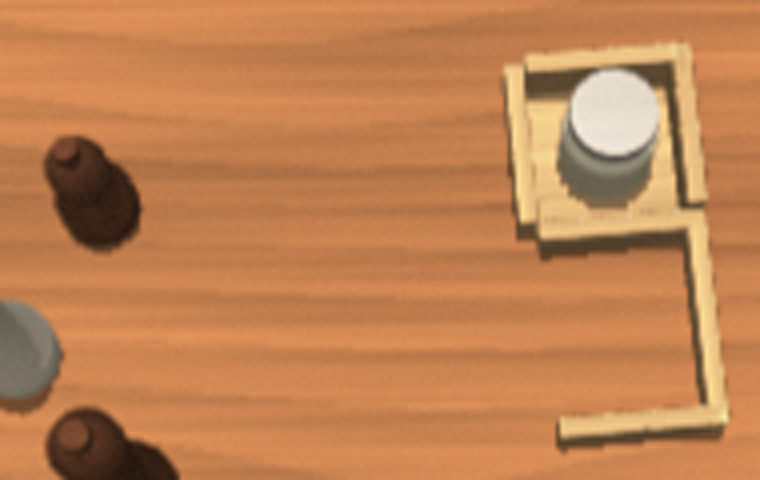

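View pics/c2.png

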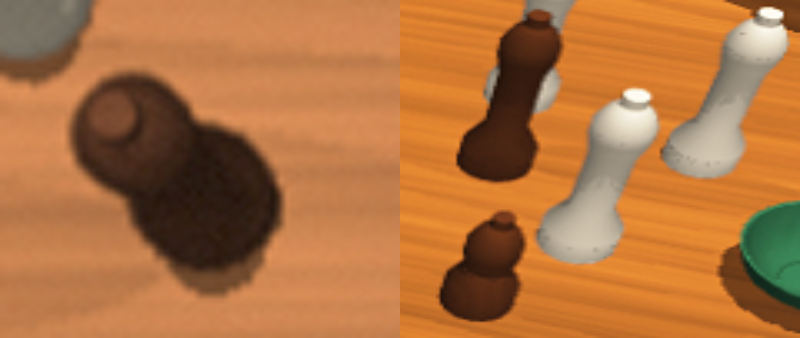

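The crop confirms the target: the dark mill at top (238,257) is the tall one, with its foot at about (243,262). The other dark mill is the short one, and the rest are white. The bay's inner top corners are at about crop (707,409), (558,420) and (688,230).

```bash
python3 - <<'E'
from h import *
c=np.array([[707,409],[558,420],[688,230],[540,237]])/4+[210,140]-.4
P=onplane("top",c,.035); print(P.round(4))
x=P[0]-P[1]; y=P[2]-P[0]; print(np.linalg.norm(x),np.linalg.norm(y),np.degrees(np.arctan2(x[1],x[0])),np.degrees(np.arctan2(y[1],y[0]))-90)
yaw=(np.arctan2(x[1],x[0])+np.arctan2(y[1],y[0])-np.pi/2)/2
ex=np.array([np.cos(yaw),np.sin(yaw)]);ey=np.array([-ex[1],ex[0]])
O=(P[0,:2]-ex*.045+ey*.055 + P[2,:2]-ex*.045-ey*.055)/2
m1=onplane("top",[[243.0,261.3]],.025)[0]
s=cv2.imread("pics/scene0.png")[:,:,::-1].copy(); m=dark(s); k,l,st,cc=cv2.connectedComponentsWithStats(m)
j=l[255,410]; rows=[(r,np.where(l[r]==j)[0].min(),np.where(l[r]==j)[0].max()) for r in range(245,273)]
print(rows)
print("mill",m1,"O",O,"yaw",np.degrees(yaw),"rel",(m1[:2]-O)@ex,(m1[:2]-O)@ey)
print(proj("scene",[[*m1[:2],.0],[*m1[:2],.03],[*m1[:2],.205]]),proj("top",[[*m1[:2],.205]]))
S=onplane("top",[[235,191.5]],.02)[0];print("short",S)
E
```

```text
[[ 0.5168 -0.0942  0.035 ]
 [ 0.5105 -0.0051  0.035 ]
 [ 0.6274 -0.0858  0.035 ]
 [ 0.6233  0.0042  0.035 ]]
0.0892756573849249 0.11093366326908469 -85.9699473264978 -85.67050243022528
[(245, np.int64(406), np.int64(418)), (246, np.int64(406), np.int64(417)), (247, np.int64(404), np.int64(418)), (248, np.int64(403), np.int64(417)), (249, np.int64(402), np.int64(417)), (250, np.int64(401), np.int64(418)), (251, np.int64(401), np.int64(418)), (252, np.int64(400), np.int64(419)), (253, np.int64(399), np.int64(419)), (254, np.int64(399), np.int64(419)), (255, np.int64(399), np.int64(419)), (256, np.int64(398), np.int64(420)), (257, np.int64(398), np.int64(420)), (258, np.int64(398), np.int64(420)), (259, np.int64(398), np.int64(420)), (260, np.int64(398), np.int64(420)), (261, np.int64(397), np.int64(419)), (262, np.int64(397), np.int64(419)), (263, np.int64(397), np.int64(419)), (264, np.int64(397), np.int64(419)), (265, np.int64(397), np.int64(418)), (266, np.int64(398), np.int64(418)), (267, np.int64(398), np.int64(418)), (268, np.int64(399), np.int64(417)), (269, np.int64(400), np.int64(417)), (270, np.int64(402), np.int64(416)), (271, np.int64(404), np.int64(414)), (272, np.int64(407), np.int64(411))]
mill [0.47285996 0.24837707 0.025     ] O [ 0.56881151 -0.04509817] yaw -85.82022487836154 rel -0.29968820647167577 -0.07430606383276832
[[407.14647318 263.70073301]
 [408.97678028 255.349086  ]
 [421.01120474 199.85849774]] [[228.86158506 248.45881229]]
short [0.64755092 0.27358235 0.02      ]
```

```bash
python3 - <<'E'
from h import *
F=onplane("top",[[212.5,229.5],[182,287.5],[242,305.5],[140,226],[235,191.5]],.025); H=onplane("top",[[197,210],[160,278],[231,299]],.2)
print(F.round(3),H.round(3))
print(proj("scene",np.c_[F[:,:2],0*F[:,0]]).round())
O=np.array([.5688,-.0451]);a=np.radians(-85.8);ex=np.array([np.cos(a),np.sin(a)]);ey=np.array([-ex[1],ex[0]])
M=np.array([.4729,.2484])
for xx in(-.11,-.2,-.3):
    d=O+xx*ex-M;L=np.linalg.norm(d);d/=L;n=np.array([-d[1],d[0]])
    print(xx,L,np.degrees(np.arctan2(d[1],d[0])),"behind/lateral(+far)",[((f[:2]-M)@d.round(3),(f[:2]-M)@n) for f in F])
E
```

```text
[[0.551 0.324 0.025]
 [0.411 0.392 0.025]
 [0.368 0.248 0.025]
 [0.561 0.503 0.025]
 [0.646 0.273 0.025]] [[0.555 0.318 0.2  ]
 [0.413 0.388 0.2  ]
 [0.371 0.242 0.2  ]]
[[432. 295.]
 [468. 261.]
 [415. 236.]
 [509. 319.]
 [401. 320.]]
-0.11 0.20370882337939603 -64.45484117386049 behind/lateral(+far) [(np.float64(-0.03501204021479988), np.float64(0.10317543161858443)), (np.float64(-0.15662479938353926), np.float64(0.005732214726050005)), (np.float64(-0.0451033710995984), np.float64(-0.0948818005440245)), (np.float64(-0.19176050180613807), np.float64(0.188792202822402)), (np.float64(0.05275521470797765), np.float64(0.1667053966774101))]
-0.2 0.12427760511062586 -49.17148361506102 behind/lateral(+far) [(np.float64(-0.006588116345684239), np.float64(0.10875581194420363)), (np.float64(-0.14968225625888437), np.float64(0.046827640854933926)), (np.float64(-0.06856213337171445), np.float64(-0.07963114099088972)), (np.float64(-0.13532221248950385), np.float64(0.23267342664710428)), (np.float64(0.09489031629142496), np.float64(0.14689522051225581))]
-0.3 0.07414751983747661 4.404508645878452 behind/lateral(+far) [(np.float64(0.0836153902552054), np.float64(0.06986802569139991)), (np.float64(-0.05112736690137448), np.float64(0.14819689055151167)), (np.float64(-0.10476651567900012), np.float64(0.007869622767656941)), (np.float64(0.10695792798985451), np.float64(0.2469842909181041)), (np.float64(0.17452095646027221), np.float64(0.010888707443048849))]
```

The white mills hem the target in. The gripper body is 178 mm wide, so it can't get behind the mill crosswise. I'll turn it so the wide axis lies along the push (75 mm across), lean it back about 42°, and push with the outside of the shut fingers through the gap between the two white mills. First I'll check reach.

```bash
cat >> h.py <<'E'
from scipy.spatial.transform import Rotation as R
O=np.array([.5688,-.0451]);yw=np.radians(-85.8);EX=np.array([np.cos(yw),np.sin(yw)]);EY=np.array([-EX[1],EX[0]])
def quat(head,th=42,sgn=1):
    "wide axis (tool y) in the vertical plane of the heading, tips leaning forward"
    h,t=np.radians(head),np.radians(th); d=np.array([np.cos(h),np.sin(h),0]); up=np.array([0,0,1.])
    z=np.sin(t)*d-np.cos(t)*up; y=sgn*(np.cos(t)*d+np.sin(t)*up); x=np.cross(y,z)
    q=R.from_matrix(np.c_[x,y,z]).as_quat(); return q[[3,0,1,2]]
def tcp(m,head,gap,z=.013,off=.038):
    h=np.radians(head); return np.r_[np.array(m)-(off+gap)*np.array([np.cos(h),np.sin(h)]),z]
E
python3 - <<'E'
from h import *
M=np.array([.4729,.2484])
for s in(1,-1):
  for th in(40,42,44):
    r=[]
    for m,hd,z in((M,-38,.26),(M,-38,.013),(M+[.05,-.04],-38,.013),(M+[.05,-.04],-68,.2),(M+[.05,-.04],-68,.013),(O-.11*EX,-80,.013),(O-.11*EX,-85.8,.013),(O+.017*EX,-85.8,.013),(O+.017*EX,-85.8,.25)):
        q=inverse_kinematics(tcp(m,hd,.0,z),quat(hd,th,s)); r.append(None if q is None else np.round(q,2).tolist())
    print(s,th,*r,sep="\n ")
E
```

```text
1
 40
 [0.92, 0.27, 1.96, -0.81, 1.09, 2.04]
 None
 None
 [0.76, 0.52, 1.73, -0.68, 1.27, 2.28]
 [0.76, 0.81, 1.75, -0.77, 1.03, 2.51]
 [0.5, 0.81, 1.77, -0.81, 1.0, 2.5]
 [0.49, 0.82, 1.72, -0.74, 1.06, 2.51]
 [0.29, 0.79, 1.82, -0.89, 0.94, 2.48]
 [0.29, 0.41, 1.77, -0.73, 1.24, 2.13]
1
 42
 [0.94, 0.28, 1.96, -0.85, 1.11, 2.08]
 None
 None
 [0.77, 0.53, 1.72, -0.7, 1.29, 2.3]
 [0.77, 0.83, 1.74, -0.79, 1.06, 2.53]
 [0.51, 0.82, 1.77, -0.83, 1.03, 2.52]
 [0.5, 0.84, 1.71, -0.76, 1.09, 2.53]
 [0.3, 0.81, 1.81, -0.92, 0.97, 2.51]
 [0.3, 0.43, 1.77, -0.76, 1.25, 2.16]
1
 44
 [0.95, 0.29, 1.97, -0.88, 1.12, 2.12]
 None
 None
 [0.78, 0.55, 1.72, -0.72, 1.31, 2.32]
 None
 None
 None
 [0.31, 0.82, 1.81, -0.94, 0.99, 2.53]
 [0.31, 0.44, 1.77, -0.78, 1.27, 2.18]
-1
 40
 [0.92, 0.27, 1.96, -0.81, 1.09, -1.1]
 [0.92, 0.74, 2.02, -1.15, 0.78, -0.55]
 [0.79, 0.74, 2.02, -1.25, 0.74, -0.58]
 [0.76, 0.52, 1.73, -0.68, 1.27, -0.86]
 [0.76, 0.81, 1.75, -0.77, 1.03, -0.63]
 [0.5, 0.81, 1.77, -0.81, 1.0, -0.64]
 [0.49, 0.82, 1.72, -0.74, 1.06, -0.63]
 [0.29, 0.79, 1.82, -0.89, 0.94, -0.66]
 [0.29, 0.41, 1.77, -0.73, 1.24, -1.01]
-1
 42
 [0.94, 0.28, 1.96, -0.85, 1.11, -1.06]
 [0.94, 0.75, 2.02, -1.17, 0.81, -0.52]
 [0.8, 0.75, 2.02, -1.27, 0.77, -0.54]
 [0.77, 0.53, 1.72, -0.7, 1.29, -0.84]
 [0.77, 0.83, 1.74, -0.79, 1.06, -0.61]
 [0.51, 0.82, 1.77, -0.83, 1.03, -0.62]
 [0.5, 0.84, 1.71, -0.76, 1.09, -0.61]
 [0.3, 0.81, 1.81, -0.92, 0.97, -0.63]
 [0.3, 0.43, 1.77, -0.76, 1.25, -0.99]
-1
 44
 [0.95, 0.29, 1.97, -0.88, 1.12, -1.03]
 [0.95, 0.77, 2.02, -1.19, 0.85, -0.48]
 [0.82, 0.77, 2.02, -1.3, 0.8, -0.5]
 [0.78, 0.55, 1.72, -0.72, 1.31, -0.82]
 [0.78, 0.84, 1.73, -0.81, 1.09, -0.59]
 [0.53, 0.84, 1.76, -0.84, 1.06, -0.6]
 [0.51, 0.85, 1.7, -0.77, 1.12, -0.59]
 [0.31, 0.82, 1.81, -0.94, 0.99, -0.61]
 [0.31, 0.44, 1.77, -0.78, 1.27, -0.96]
```

```bash
python3 - <<'E'
from h import *
M=np.array([.4729,.2484]); q=quat(-38,42,-1)
command_gripper(0.0)
movel(get_tcp_pos()+[0,0,.06],v=.2)
p=tcp(M,-38,.014,.26); move_pose(p,q); print(get_tcp_pos(),p,get_time())
r=movel([*p[:2],.09],v=.12,until_force=5); print(r,get_tcp_pos(),get_ft_force(),get_time())
a=read_camera("top")[150:350,150:400];b=read_camera("scene")[120:370,300:600]
cv2.imwrite("pics/d1.png",np.hstack([cv2.resize(a,(400,320)),cv2.resize(b,(384,320))])[:,:,::-1])
E
```

```text
[0.43186465 0.28091799 0.25975684] [0.43192344 0.2804144  0.26      ] 3.2583
False [0.43214052 0.2807142  0.09052858] [0.46452588 0.41966898 0.5751225 ] 4.825
```

View pics/d1.png

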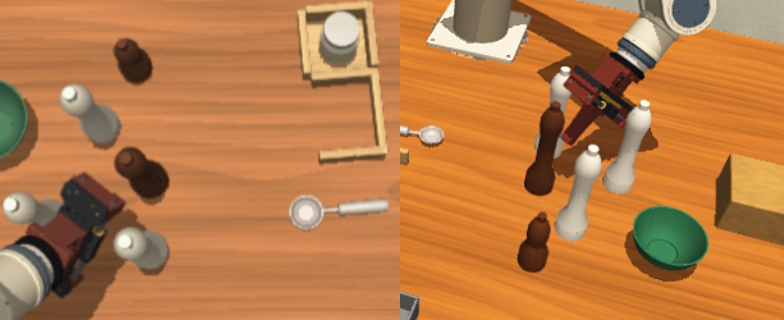

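The leaning gripper fits the gap, with white mills on either side at crop (25,207) and (140,248). I'll continue down, then make the first push in steps with force guards.

```bash
cat >> h.py <<'E'
def shot(n,extra=None):
    a=read_camera("top")[150:350,150:400];b=read_camera("scene")[120:370,300:600]
    cv2.imwrite(n,np.hstack([cv2.resize(a,(400,320),interpolation=cv2.INTER_CUBIC),cv2.resize(b,(384,320))])[:,:,::-1])
E
python3 - <<'E'
from h import *
p=get_tcp_pos(); p[2]=.013
r=movel(p,v=.08,until_force=5); print(r,get_tcp_pos(),get_ft_force())
if not r:
    M=np.array([.4729,.2484])
    for L in(0,.06):
        t=tcp(M,-38,-L); r=movel(t,v=.04,until_force=8); print(L,r,get_tcp_pos(),get_ft_force())
        if r: break
print(get_time()); shot("pics/d2.png")
E
```

```text
False [0.43227522 0.28090906 0.01334218] [-0.88210247  0.40397491  0.42038648]
0 False [0.44313269 0.27149416 0.0130771 ] [-1.23558799  0.05260791  0.89077662]
0.06 False [0.49023737 0.23493162 0.01309383] [-0.24887879  0.79987692 -0.39853322]
8.1917
```

View pics/d2.png

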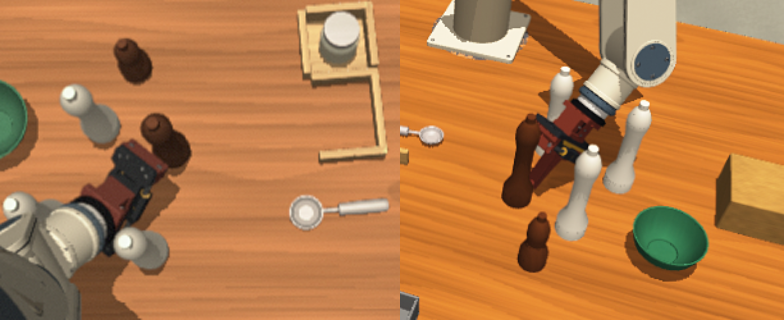

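The mill slid upright to about crop (170,145) and nothing else moved. Continuing from behind would run the wrist into the white mills. So I'll back off, straddle the mill with open fingers from the free robot side, and use the rear finger to push it to just before the mouth.

```bash
cat >> h.py <<'E'
def qstr(head,th=45,sgn=1):
    "closing axis along heading, tool comes from the right of the heading"
    h,t=np.radians(head),np.radians(th); d=np.array([np.cos(h),np.sin(h),0]); n=np.array([-d[1],d[0],0])
    z=np.sin(t)*n-np.cos(t)*np.array([0,0,1.]); y=sgn*d
    return R.from_matrix(np.c_[np.cross(y,z),y,z]).as_quat()[[3,0,1,2]]
def off(m,head,f,l,z):
    h=np.radians(head); return np.r_[np.array(m)+f*np.array([np.cos(h),np.sin(h)])+l*np.array([-np.sin(h),np.cos(h)]),z]
def mill(n="top"):
    "tall mill foot centre from the dark blob in the top view (lowest part of the blob = foot)"
    m=dark(read_camera(n)); k,l,st,c=cv2.connectedComponentsWithStats(m); return [(st[j].tolist(),c[j].round(1).tolist()) for j in range(1,k) if 150<st[j,4]<1500]
E
python3 - <<'E'
from h import *
p=get_tcp_pos(); h=np.radians(-38); p2=p-.02*np.array([np.cos(h),np.sin(h),0]); movel(p2,v=.08); movel([*p2[:2],.26],v=.15,until_force=6); print(get_tcp_pos(),get_time())
for b in mill(): print(b)
print(onplane("top",[[256.3,240.5]],.025)); m=p[:2]+.038*np.array([np.cos(h),np.sin(h)]); print(m,"org",(m-O)@EX,(m-O)@EY)
im=read_camera("top"); cv2.imwrite("pics/e1.png",cv2.resize(im[170:290,200:360],(640,480),interpolation=cv2.INTER_CUBIC)[:,:,::-1])
for s in(1,-1):
  for th in(45,50):
    for hd,q in((-75,m),(-80,O-.11*EX)):
      for z in(.26,.015):
        r=inverse_kinematics(off(q,hd,.0,0,z),qstr(hd,th,s)); print(s,th,hd,z,None if r is None else np.round(r,2))
E
```

```text
[0.47417688 0.24698993 0.25921853] 10.4917
([221, 174, 24, 29, 352], [232.6, 187.8])
([190, 218, 40, 42, 410], [212.8, 235.9])
([238, 221, 31, 34, 493], [253.0, 237.8])
([154, 247, 47, 46, 797], [182.0, 265.5])
[[0.5233118  0.21756667 0.025     ]]
[0.52016554 0.21155629] org -0.25952892978073866 -0.029706809059748786
1 45 -75 0.26 None
1 45 -75 0.015 [ 0.43  0.75  2.31  3.33  0.71 -1.59]
1 45 -80 0.26 None
1 45 -80 0.015 [ 0.04  0.75  2.31  3.    0.71 -1.55]
1 50 -75 0.26 [ 0.44  0.11  2.3   3.94  0.19 -2.24]
1 50 -75 0.015 [ 0.44  0.82  2.34  3.32  0.88 -1.57]
1 50 -80 0.26 [ 0.04  0.11  2.3   2.48  0.17 -1.01]
1 50 -80 0.015 [ 0.04  0.82  2.34  3.    0.88 -1.57]
-1 45 -75 0.26 None
-1 45 -75 0.015 [0.43 0.75 2.31 3.33 0.71 1.55]
-1 45 -80 0.26 None
-1 45 -80 0.015 [0.04 0.75 2.31 3.   0.71 1.59]
-1 50 -75 0.26 [0.44 0.11 2.3  3.94 0.19 0.9 ]
-1 50 -75 0.015 [0.44 0.82 2.34 3.32 0.88 1.57]
-1 50 -80 0.26 [0.04 0.11 2.3  2.48 0.17 2.14]
-1 50 -80 0.015 [0.04 0.82 2.34 3.   0.88 1.57]
```

View pics/e1.png

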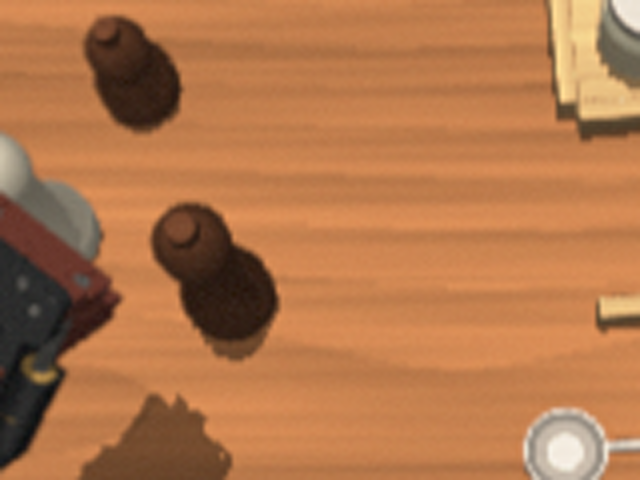

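The target foot is at crop (230,292), which puts the mill at about (0.518, 0.2145), standing free. Next I'll swing the wrist over high up and come down straddling.

```bash
python3 - <<'E'
from h import *
m=np.array([.518,.2145]); hd=-70
q=list(get_joint_pos()); print(np.round(q,2))
movel([*(get_tcp_pos()[:2]),.33],v=.25)
q=list(get_joint_pos())
movej([q[0],-.1,2.0,q[3],.35,q[5]]); print(get_tcp_pos())
movej([.42,-.1,2.0,3.3,.35,-1.6]); print(get_tcp_pos())
command_gripper(1.0)
p=off(m,hd,0,-.015,.235)
g=inverse_kinematics(p,qstr(hd,50,1)); print("high",np.round(g,2)); lo=inverse_kinematics(off(m,hd,0,-.015,.016),qstr(hd,50,1)); print("low",np.round(lo,2))
if g is not None: movej(g)
print(get_tcp_pos(),get_ft_force(),get_time()); shot("pics/f1.png")
E
```

```text
[ 0.85  0.28  1.96 -0.87  1.06 -1.11]
[0.46291147 0.43062192 0.47754396]
[0.62898792 0.27574946 0.64774842]
high [ 0.39  0.15  2.36  3.28  0.24 -1.67]
low [ 0.39  0.82  2.37  3.18  0.93 -1.57]
[0.50490546 0.20979377 0.23623273] [0.42455303 0.2219629  0.62768132] 18.275
```

View pics/f1.png

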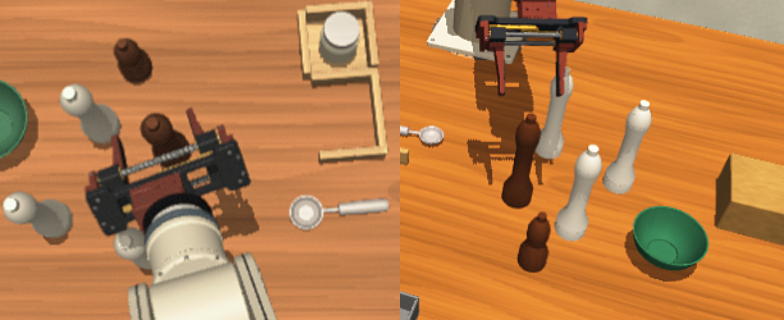

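White mill C, at crop (130,240), is close to the body's rear end. I'll turn the heading to -60° for more clearance, then go down, slide in and push, easing the heading round towards the bay.

```bash
python3 - <<'E'
from h import *
m=np.array([.518,.2145])
move_pose(off(m,-60,.008,-.015,.235),qstr(-60,50))
r=movel(off(m,-60,.008,-.015,.016),v=.1,until_force=5); print("down",r,get_tcp_pos(),get_ft_force(),get_time())
if not r: r=movel(off(m,-60,.008,.003,.016),v=.06,until_force=5); print("in",r,get_ft_force())
if not r:
    for hd,L in((-60,.03),(-70,.03),(-80,.05)):
        h=np.radians(hd); m=m+L*np.array([np.cos(h),np.sin(h)])
        r=movel(off(m,hd,.016,.003,.016),qstr(hd,50),v=.05,until_force=10); print(hd,r,get_tcp_pos(),get_ft_force(),get_time())
        if r: break
print("expected",m,(m-O)@EX,(m-O)@EY)
shot("pics/g1.png")
E
```

```text
down False [0.50919671 0.20010933 0.01645386] [0.69602218 0.70365989 0.57380966] 21.6417
in False [0.25667256 0.57400043 1.19455143]
-60 False [0.54373242 0.17605677 0.01610382] [-0.14197551  0.12289983  0.60577775] 23.0
-70 False [0.55140699 0.14664113 0.01598927] [-1.30665465  1.79834152 -0.33509365] 23.7667
-80 False [0.55772323 0.0957739  0.01598473] [-0.3620322  -0.43756035  0.16942475] 24.9333
expected [0.55194301 0.11108807] -0.15700320031216927 -0.005372784217134875
```

View pics/g1.png

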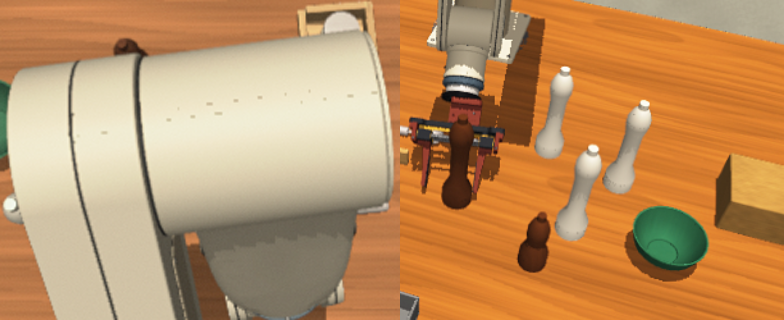

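The mill stands upright between the fingers near the organiser, at scene crop (457,195), and the white mills are undisturbed. I'll release, lift clear, swing the wrist back and measure the mill.

```bash
cat >> h.py <<'E'
def qwide(head,th=22,sgn=1):
    h,t=np.radians(head),np.radians(th); d=np.array([np.cos(h),np.sin(h),0]); n=np.array([-d[1],d[0],0])
    z=np.sin(t)*d-np.cos(t)*np.array([0,0,1.]); y=sgn*n
    return R.from_matrix(np.c_[np.cross(y,z),y,z]).as_quat()[[3,0,1,2]]
E
python3 - <<'E'
from h import *
m=np.array([.55194,.11109])
movel(off(m,-80,.004,.003,.016),v=.06); movel(off(m,-80,.004,-.012,.016),v=.08)
print(movel(off(m,-80,.004,-.012,.235),v=.2,until_force=6),get_ft_force())
q=get_joint_pos(); movej([q[0],-.1,2.0,3.3,.35,-1.6])
movej([.6,-.1,2.0,-.3,.5,0])
command_gripper(.34)
print(get_tcp_pos(),get_time())
for s in(1,-1):
    for c in((-.157,.0),(.017,0)):
        g=inverse_kinematics(off(O+c[0]*EX,-85.8,-.045,0,.012),qwide(-85.8,22,s)); print(s,c,None if g is None else np.round(g,2))
for b in mill(): print(b)
im=read_camera("top"); cv2.imwrite("pics/h1.png",cv2.resize(im[150:300,230:430],(800,600),interpolation=cv2.INTER_CUBIC)[:,:,::-1])
E
```

```text
False [-0.82735047 -0.6698666   0.07014837]
[0.50409032 0.30612675 0.42055259] 32.5417
1 (-0.157, 0.0) [ 0.44  0.73  1.76 -0.48  0.86  0.72]
1 (0.017, 0) [ 0.15  0.7   1.85 -0.6   0.72  0.57]
-1 (-0.157, 0.0) [ 0.44  0.73  1.76 -0.48  0.86 -2.42]
-1 (0.017, 0) None
([221, 174, 24, 28, 350], [232.2, 188.1])
([288, 202, 24, 36, 483], [299.2, 220.2])
([168, 229, 41, 41, 334], [189.0, 246.9])
```

View pics/h1.png

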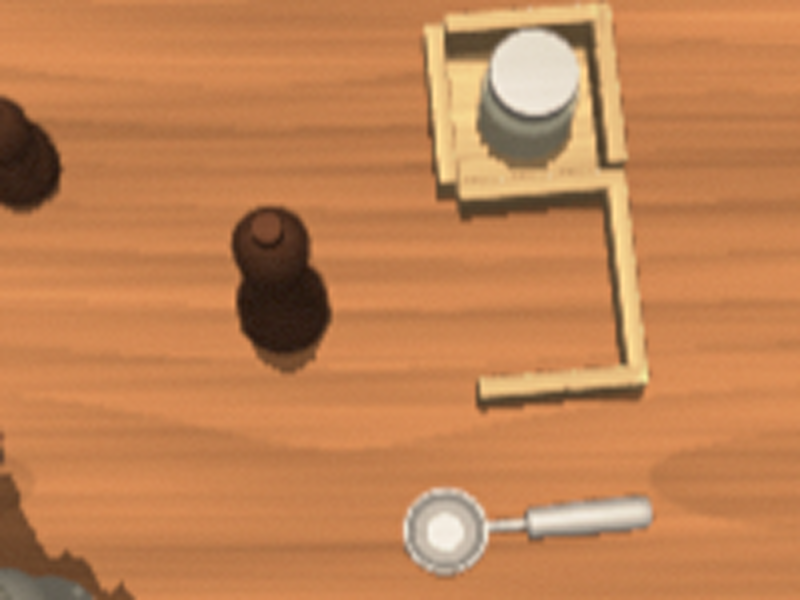

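The mill is free and upright, with its foot at crop (284,307), in line with the bay. I'll make the final push from behind with the foot cradled between the two fingertips.

```bash
python3 - <<'E'
from h import *
m=onplane("top",[[300.6,226.4]],.025)[0][:2]; mo=np.array([(m-O)@EX,(m-O)@EY]); print(m,mo)
W=lambda x,y:O+x*EX+y*EY
q=qwide(-85.8,22,1); H=-85.8; c=.033
move_pose(off(m,H,-c-.014,0,.25),q)
r=movel(off(m,H,-c-.014,0,.012),v=.12,until_force=5); print("down",r,get_tcp_pos(),get_time(),get_grip_width())
if not r:
    for x,y in((mo[0],mo[1]),(-.07,mo[1]*.2),(.005,0)):
        r=movel(off(W(x,y),H,-c,0,.012),v=.045,until_force=10); print(x,r,get_tcp_pos(),get_ft_force(),get_time())
        if r: break
    if not r: r=movel(off(W(.024,0),H,-c,0,.012),v=.02,until_force=4); print("home",r,get_tcp_pos(),get_ft_force(),get_time())
p=get_tcp_pos()[:2]; print("implied mill x",(p-O)@EX+c,(p-O)@EY)
a=read_camera("top")[150:350,230:480];b=read_camera("scene")[150:350,180:430]
cv2.imwrite("pics/i1.png",np.hstack([cv2.resize(a,(400,320),interpolation=cv2.INTER_CUBIC),cv2.resize(b,(400,320))])[:,:,::-1])
E
```

```text
[0.55755942 0.1110293 ] [-0.15653325  0.00022423]
down False [0.55449926 0.15807955 0.01256794] 35.675 0.33712685965740724
-0.1565332517309856 False [0.55517022 0.1435226  0.01209664] [ 0.82199328 -0.25844997  0.41789648] 36.1333
-0.07 False [0.56129675 0.05771736 0.01202568] [-0.03108436  1.20350602 -0.27150456] 38.2083
0.005 False [ 0.56673245 -0.01704851  0.01201211] [ 1.18259678  0.31627068 -0.10130787] 40.025
home True [ 0.56787502 -0.03066552  0.01177367] [-0.85398213  2.91796369  1.12174272] 40.7167
implied mill x 0.018536543543477415 0.00013465475256879006
```

View pics/i1.png

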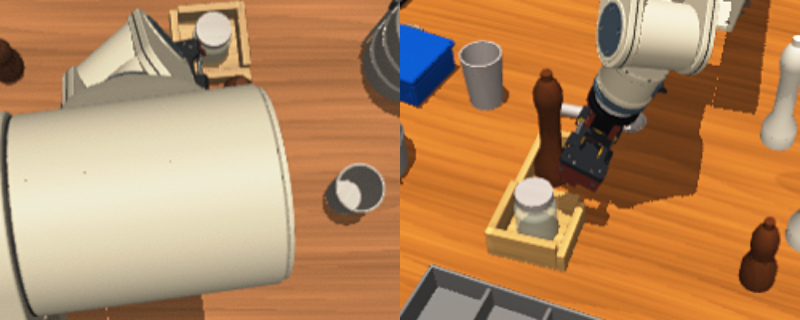

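The mill is upright against the back wall, at scene crop (545,140). The implied x is 18 mm, and it stopped on the wall contact. Next I'll retreat straight back, lift and check.

```bash
python3 - <<'E'
from h import *
p=get_tcp_pos(); p[:2]-=.06*EX; movel(p,v=.08)
p[2]=.3; print(movel(p,v=.2,until_force=6),get_time())
q=list(get_joint_pos()); q[0]+=.7; q[1]-=.4; movej(q); wait(.3); print(get_tcp_pos(),get_ft_force(),get_time())
for b in mill(): print(b)
a=read_camera("top")[150:350,190:440];b=read_camera("scene")[150:350,180:430]
cv2.imwrite("pics/j1.png",np.hstack([cv2.resize(a,(400,320),interpolation=cv2.INTER_CUBIC),cv2.resize(b,(400,320))])[:,:,::-1])
E
```

```text
False 43.3083
[0.38923524 0.35362266 0.51532331] [ 0.12474526 -0.28515687  1.64516499] 45.175
([222, 174, 23, 28, 343], [232.2, 187.9])
([361, 198, 27, 36, 477], [374.2, 215.9])
([60, 288, 49, 71, 955], [85.5, 316.2])
```

View pics/j1.png

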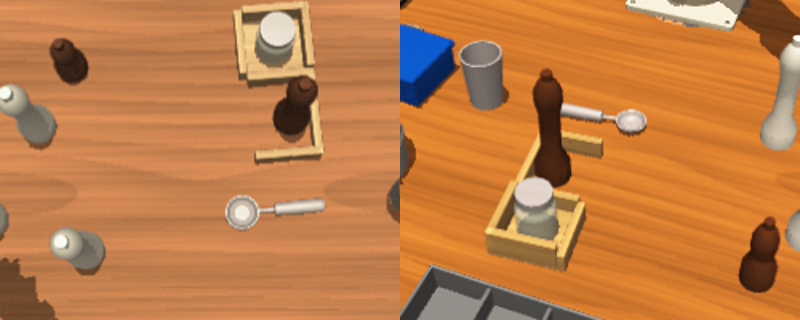

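The mill is home, at crop (292,115): upright, central in the bay and against the back wall. Everything else is where it was.

```bash
python3 -c "
from station import *
print(job_done())"
```

```text
the job is handed in; nothing more can be done
None
```

The tall mill stands upright in the organiser's bay with its foot against the back wall, everything else looks unmoved in the last pictures, and I handed the job in at about 45 s of the 64 s allowed; no verdict was shown.

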